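Scan a sample plate under the spring clip

ROBOT

A 6-joint arm with a two-finger parallel gripper is mounted at the origin on the work surface. World frame = base frame: x ahead of the robot, y to its left, z up, the work surface at z = 0. Lengths are in m, angles in rad, forces in N, time in s.
With the tool pointing down it reaches from about 0.425 to 0.925 m from the base axis. Payload 12.5 kg.
Tool frame: the origin (TCP) lies between the finger pads; the fingertips stand 19 mm ahead of it and the grasp point (between the pads) is the TCP; z points along the fingers, y is the direction in which the jaws open and shut (so a half turn about z gives the same grasp; the last joint's range is limited). The gripper opens to 85 mm and grips with 20 to 120 N. Pads are 22 mm wide; open, the fingers measure 114 mm over their backs; the gripper's body (76 mm by 85 mm) begins 54 mm behind the grasp point. The pads swing forward as they close: fully open they stand 13 mm farther back than shut.
Start: joints at [1.163, 0.491, 1.559, -0, 1.092, -0.106], TCP at [0.186, 0.597, 0.25] pointing down, gripper open.
Joint ranges: [-3.1, 3.1], [-0.84, 2.19], [0.05, 2.79], [-1.13, 4.28], [0.06, 2.93], [-2.69, 2.69]. Speed limits (rad/s): [2.22, 2.22, 2.79, 3.14, 3.14, 3.14].

INTERFACE

Orientations are given as a 3x3 rotation matrix whose columns are the frame's x, y, z axes.
In Python, from station import env gives the robot as it stands.
- The arm moves only by the tool move_arm, never from a script. Its arguments are lists of equal length, an entry for each row: "offset": the shift along the tool's x, y, z in units of 50 mm (1.0 is 50 mm), a list of three; "yaw": the turn about the tool's z in units of 6 degrees (1.0 is 6 degrees); "jaw": the closure, from 0 (fully open) to 1 (shut). A call has 1 to 5 rows; each row shifts and turns the commanded pose from where the row before left it, along the tool's axes as they then stand; what a row does not reach is not made up. A row lasts 1/10 s, in which the tool goes at most 50 mm and 8.59 degrees, less where a joint would pass 70% of its speed; a pose out of reach is approached as far as the arm can. A call is refused whole if a number of a shift passes 1 or a number of a turn 1, either way. A call with a gripper value outside its range is refused whole. The fingers move at their own pace and stop on an object; "grip_force" is the grip in N (left out, the last holds). Time passes only in rows, so rows that do not move let the fingers close. It gives the time, the measured TCP pose, the force and the opening at its end, in the units of the state.
- env.observe(): the state, without advancing time (a new reading comes with each control period).
- env.read_camera(name): name is "scene" or "side" or "wrist"; returns a dict with "img" (420x560x3 uint8, blue, green, red), "fx", "fy", "cx", "cy" (pixels), "dist_coeffs" ([k1, k2, p1, p2, k3] as OpenCV has them; the pictures are not rectified), "R" (3x3) and "t" (3): a world point X has camera coordinates R X + t; the wrist camera has in their place "mount" (4x4, takes a point from camera to tool coordinates, whose origin is the TCP and whose axes are the flange's). Camera axes: x right, y down, z forward; pixel columns grow to the right and rows downward; lengths in m; the calibration is good to about 2 mm. A picture is of the moment at which its call begins: read the wrist's pose just before it. There is no depth.
- env.job_done(): hands the job in, once; it reports no verdict.
The state is a dict: "clock": time; "joint_positions": joint angles; "dq": joint speeds; "effort": joint torques, N m; "tcp_pos": TCP position; "orientation": TCP orientation; "wrist_force": force on the tool from outside, world axes, zero at the start; "ft_torque": the same for the moment, N m; "grip_width": finger opening in m.
Only numpy, scipy, OpenCV 4.12 (cv2) and the standard library are available. Lean on these libraries where they do the work, as an engineer would, in place of code of your own. Each camera call takes 0.05 s, during which the arm holds its last target. There are 200 camera calls.

TASK

Slide the black sample plate along its rails on the scanner until it is fully home, pressed lightly but firmly against the orange stop, which you must find by feel. Then swing the steel spring clip by its red post round onto the plate's edge, let go and leave it clipped for three seconds while the scanner reads it. Finally swing the clip well clear of the plate again, leaving the plate home against the stop; the glass is fragile, so be gentle throughout, never force the clip down, and leave everything else where it is.

Things in the scene. Friction and masses are not known exactly. Their poses are not given: they have to be found in the camera images.
- stage: Scanner stage: fixed flat white block 220 x 190 x 35 mm (x, y, z) on the table. Origin: centre of its underside; x axis: the direction in which the plate slides home (away from the robot), z up. Two aluminium guide rails, 4 mm high, 7 mm wide, run along x from x = -105 to +60 mm, inner faces at y = +-33.5 mm.
- stop_min (a point): Point on the stage's top at stage x = +60, y = 0 mm. The orange stop bar (12 mm thick, 44 mm wide, 14 mm high, rigid, centred on y = 0) stands beyond it, clamped at a setting that differs each time and is not measured: its face towards the plate lies 0 to 10 mm beyond this point along the stage's x.
- plate: Black framed glass sample plate, loose, 240 to 360 g, 110 x 64 x 8 mm (x, y, z), lying between the rails with 1.5 mm play each side, at first 15 to 40 mm short of the stop. Origin: centre of its underside; x axis towards the stop. Sliding it takes about 1 to 3 N. 4 N or more against the stop counts as fully home; more than 22 N breaks the glass.
- plate_tab (a point): Centre of the top face of the plate's upright tab: 8 mm thick (x), 26 mm wide (y), 20 mm high, standing on the plate at plate x = -42 mm, its top 28 mm above the plate's underside. Push the tab low and near its middle, else the plate binds or tips.
- clip (a joint): Angle of the spring clip about its vertical pivot screw, rad. 0: arm parallel to the plate's long edge, pointing to the stage's -x, 14 mm outside the plate. Positive: outward, away from the plate (clockwise from above); negative: over the plate. Travel -0.45 to 1.25, stays where left (friction 0.15 N m). At -0.33 the nose is 12 mm inside the plate's edge; above 0.35 it is clear.
- clip_pivot (a point): Point on the pivot screw's axis at the height of the stage's top: stage x = +92, y = +46 mm.
- clip_post (a point): Centre of the top of the clip's upright red post, slick plastic: 10 mm diameter, 30 mm tall, from 13 to 43 mm above the stage's top when not lifted, 55 mm from the pivot axis. Push it sideways: the post must be free to rise about 2 mm as the nose climbs the plate, so a tight grip that holds it down overloads the plate.
- clip_nose (a point): Middle of the underside of the clip's polished nose, 80 mm from the pivot axis: a shoe 14 mm long (along the arm), 8 mm wide, with a 25 degree ramp rising on each side and reaching 13 mm farther out. When not lifted it is 5 mm above the stage's top, so it must ride up 3 mm onto the plate by its ramp.
- clip_arm: The clip's steel spring arm with nose and post, 11 mm wide; origin on the pivot axis at the stage's top; the arm points to its own -x. A spring tilts it downward: about 3 N at the nose when on the plate; a slow sideways push of 5 to 10 N at the post makes it climb. More than 15 N between clip and plate breaks the glass.
- vial: Bystander: small amber vial, red cap, 26 mm diameter, 55 mm tall, standing on the stage's far right corner (stage x about +85, y about -70 mm). Origin: centre of its underside.
- amber_red: Bystander: amber bottle with red cap, 38 mm diameter, 85 mm tall, on the table to the right of the stage. Origin: centre of its underside.
- amber_white: Bystander: amber bottle with white cap, 38 mm diameter, 85 mm tall, on the table to the right of the stage. Origin: centre of its underside.
- white_blue: Bystander: white bottle with blue cap, 42 mm diameter, 80 mm tall. Origin: centre of its underside.
- jar: Bystander: amber jar, 60 mm diameter, 60 mm tall. Origin: centre of its underside.
- mortar: Bystander: white ceramic bowl, 90 mm diameter, 55 mm tall. Origin: centre of its underside.
- spare_plate: Bystander: a second plate like the first but blue, lying on the table to the left. Origin: centre of its underside.
There are look-alikes about, which are no part of the job. What is meant by the plate is not brown or green, and is the larger of those in its own colour.

How it is judged:
By the outcome, as a careful person would: the job done as asked, in the order asked, and still so for the second after the job is handed in, with the robot touching nothing.
It also fails if it takes over 67 s, if anything falls off the work surface, if the arm or the gripper's body presses on something with over 40 N, if the wrist force passes 120 N, or if a joint passes its speed limit or range.

## Working session

There is one attempt and no reset: what is moved stays moved. The work goes in short steps, Python scripts to look and compute and a tool call to move; the robot and the scene stay as the last step left them, time stands still between calls to the robot, and variables do not carry over. Pictures are saved under pics/ and viewed, about 8 in all and at most 12, crops included, and the job is handed in when it is done.

Besides the shell and the picture viewer there is one more tool, called after "Request:" as name(argument=value, ...) on one line, values as JSON. move_arm: Moves the arm, as the interface text tells. Its arguments: {"type":"object","properties":{"offset":{"type":"array"},"yaw":{"type":"array"},"jaw":{"type":"array"},"grip_force":{"type":"number"}},"required":["offset","yaw","jaw"]}

```bash
mkdir -p pics; ls; python3 - <<'E'
from station import env
import cv2
s=env.observe(); print(s)
for n in ("scene","side"):
    c=env.read_camera(n); cv2.imwrite(f"pics/{n}0.png",c["img"]); print(n,{k:v for k,v in c.items() if k!="img"})
E
```

```text
pics
{'clock': 0.0, 'joint_positions': array([ 1.16339257e+00,  4.91553238e-01,  1.55945856e+00,  1.32406273e-05,
        1.09169062e+00, -1.05600914e-01]), 'dq': array([ 0.00028285, -0.00109446, -0.00191004, -0.00075087, -0.00053053,
       -0.00106451]), 'effort': array([ 9.50219473e-04, -6.18461180e+01, -2.61586744e+01, -7.74484920e-05,
        4.15087692e-03, -1.36008930e-05]), 'tcp_pos': array([0.18567018, 0.59656811, 0.24972852]), 'orientation': array([[-9.54800316e-01,  2.97247629e-01, -4.50506992e-04],
       [ 2.97247942e-01,  9.54799786e-01, -1.01427825e-03],
       [ 1.28652174e-04, -1.10234547e-03, -9.99999384e-01]]), 'wrist_force': array([-0.02913935,  0.22148123,  0.33727274]), 'ft_torque': array([-0.00123234,  0.0047624 ,  0.01299462]), 'grip_width': 0.08531965911357216}
scene {'fx': 420.28953279241483, 'fy': 420.28953279241483, 'cx': 284.2546898386869, 'cy': 213.2886612504349, 'dist_coeffs': array([0.00186451, 0.        , 0.        , 0.        , 0.        ]), 'R': array([[-0.4506322 ,  0.89269187, -0.00564354],
       [ 0.60778351,  0.30216742, -0.73436643],
       [-0.65385765, -0.33435921, -0.67872976]]), 't': array([ 0.2553774 , -0.29295342,  1.51580828])}
side {'fx': 446.845679504978, 'fy': 446.845679504978, 'cx': 272.1197741305771, 'cy': 202.84031513840256, 'dist_coeffs': array([-0.10452168,  0.        ,  0.        ,  0.        ,  0.        ]), 'R': array([[-0.69309189,  0.72076659,  0.01091608],
       [ 0.40018515,  0.39732672, -0.82582281],
       [-0.59956274, -0.56800264, -0.56382401]]), 't': array([ 0.41486447, -0.18350575,  1.89832465])}
```

```bash
python3 - <<'E'
import cv2
for n in("scene","side"):
    cv2.imwrite(f"pics/{n}0b.png",cv2.resize(cv2.imread(f"pics/{n}0.png"),(800,600),interpolation=cv2.INTER_CUBIC))
E
```

```text
(no output)
```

View pics/scene0b.png

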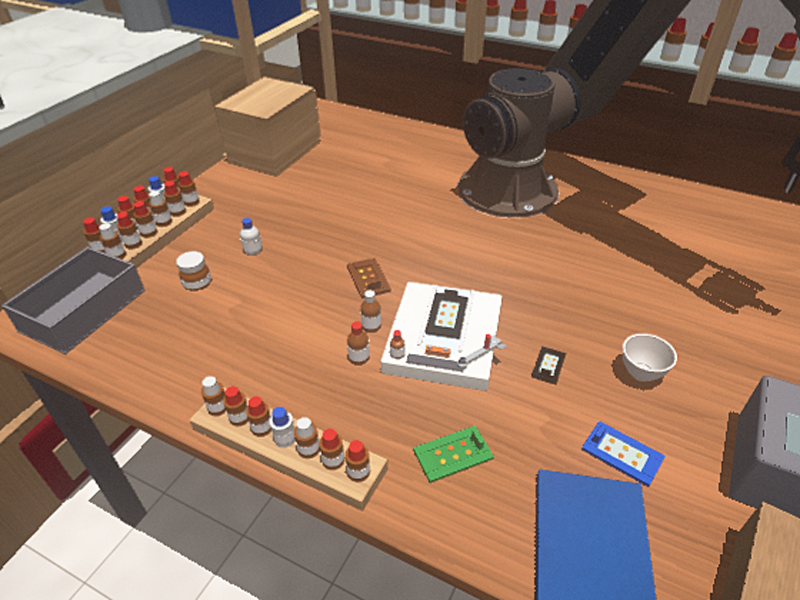

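View pics/side0b.png

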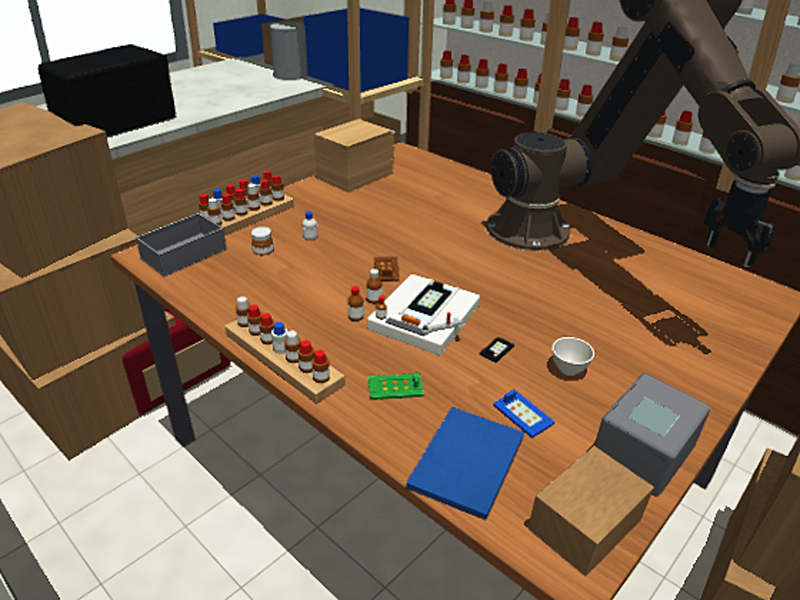

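Black plates: the one on the stage at scene (447,315) and a smaller one on the table at (549,364). The others are brown (368,277), green (453,453) and blue (623,452). The one on the stage is the larger black one and lies between the rails. I'll confirm this in a crop and read the corners from it.

```bash
python3 - <<'E'
import cv2
a=cv2.imread("pics/scene0.png")[190:275,260:370]
cv2.imwrite("pics/crop1.png",cv2.resize(a,None,fx=7,fy=7,interpolation=cv2.INTER_CUBIC))
E
```

```text
(no output)
```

View pics/crop1.png

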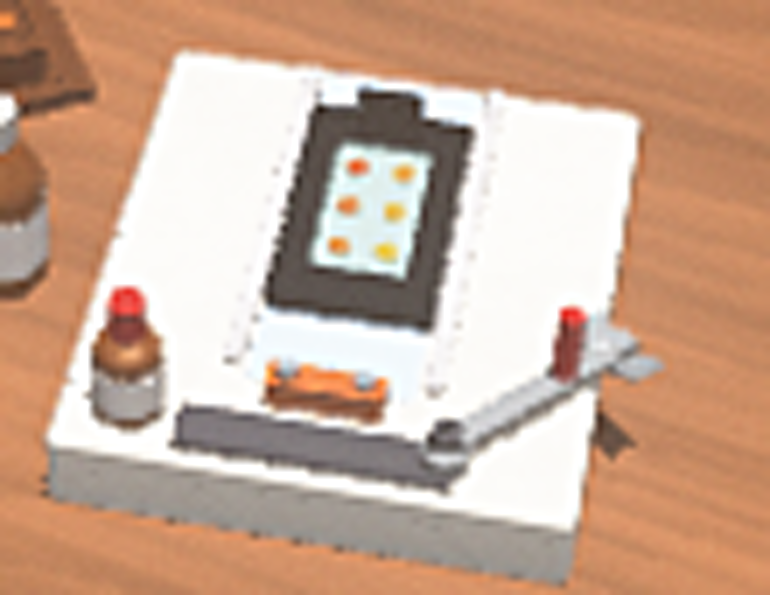

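Confirmed: the big black plate is between the rails, with its tab at (390,95). The orange stop is at (325,385), the clip post top at (572,315) and the pivot at (445,440). The clip is swung well outward.

```bash
cat > h.py <<'E'
import numpy as np, cv2
def ray(c,uv):
    K=np.array([[c["fx"],0,c["cx"]],[0,c["fy"],c["cy"]],[0,0,1]])
    n=cv2.undistortPoints(np.array([[uv]],float),K,np.array(c["dist_coeffs"]))[0,0]
    R=np.array(c["R"]);t=np.array(c["t"])
    return -R.T@t, R.T@np.array([n[0],n[1],1])
def onz(c,uv,z):
    o,d=ray(c,uv); return o+d*(z-o[2])/d[2]
def wristcam(env):
    s=env.observe(); c=env.read_camera("wrist")
    M=np.array(c["mount"]); Rw=np.array(s["orientation"])
    Rcw=Rw@M[:3,:3]; p=Rw@M[:3,3]+np.array(s["tcp_pos"])
    c["R"]=Rcw.T; c["t"]=-Rcw.T@p
    return c
def proj(c,X):
    K=np.array([[c["fx"],0,c["cx"]],[0,c["fy"],c["cy"]],[0,0,1]])
    return cv2.projectPoints(np.array(X,float).reshape(-1,3),cv2.Rodrigues(np.array(c["R"]))[0],np.array(c["t"]),K,np.array(c["dist_coeffs"]))[0][:,0]
E
python3 - <<'E'
from station import env
from h import *
c=env.read_camera("scene")
P=lambda u,v,z: onz(c,(260+(u+.5)/7-.5,190+(v+.5)/7-.5),z)
uv=[(178,52),(640,118),(50,440),(575,530)]
L=np.array([(-.11,-.095),(-.11,.095),(.11,-.095),(.11,.095)])
W=np.array([P(*q,.035)[:2] for q in uv])
print(W)
lc=L-L.mean(0);wc=W-W.mean(0)
th=np.arctan2((lc[:,0]*wc[:,1]-lc[:,1]*wc[:,0]).sum(),(lc*wc).sum())
R=np.array([[np.cos(th),-np.sin(th)],[np.sin(th),np.cos(th)]])
o=W.mean(0); print("stage",o,np.degrees(th),"res",W-(o+L@R.T))
S=lambda w:(w[:2]-o)@R
for n,u,v,z in [("pl far-",268,303,.043),("pl far+",432,330,.043),("pl near+",475,127,.043),("tab top-",360,90,.063),("tab top+",424,98,.063),("post",572,313,.078),("pivot",447,430,.05),("vialcap",127,298,.09),("nose",640,362,.041)]:
    w=P(u,v,z);print(n,w.round(4),"stage",S(w).round(4))
E
```

```text
[[ 0.47061534 -0.04590389]
 [ 0.4250215   0.13655895]
 [ 0.68005371  0.00860667]
 [ 0.63585385  0.19020865]]
stage [0.5528861 0.0723676] 14.18564340909671 res [[ 0.00109386  0.00078875]
 [ 0.00206227 -0.0009547 ]
 [-0.00275926  0.00138513]
 [-0.00039687 -0.00121918]]
pl far- [0.5911 0.0519 0.043 ] stage [ 0.032  -0.0293]
pl far+ [0.577  0.1113 0.043 ] stage [0.0329 0.0318]
pl near+ [0.4676 0.0829 0.043 ] stage [-0.0801  0.0311]
tab top- [0.4887 0.0422 0.063 ] stage [-0.0696 -0.0135]
tab top+ [0.482  0.0663 0.063 ] stage [-0.0702  0.0115]
post [0.5796 0.1634 0.078 ] stage [0.0482 0.0818]
pivot [0.6257 0.1373 0.05  ] stage [0.0865 0.0451]
vialcap [0.6529 0.0263 0.09  ] stage [ 0.0857 -0.0692]
nose [0.5565 0.1841 0.041 ] stage [0.0309 0.1075]
```

Request:
move_arm(offset=[[0,0,0],[0,0,0],[0,0,0],[0,0,0],[0,0,0]], yaw=[-1,-1,-1,-1,-1], jaw=[1,1,1,1,1], grip_force=20)

```text
clock: 0.65
tcp_pos: [0.1857, 0.5966, 0.2501]
orientation: [[-0.975, -0.224, -0.0], [-0.224, 0.975, -0.0], [0.0, -0.0, -1.0]]
wrist_force: [0.7, -0.1, -0.4]
grip_width: 0.0121
```

Request:
move_arm(offset=[[0,0,0],[-0.5,-0.8,0],[-0.5,-0.8,0],[-0.5,-0.8,0],[-0.5,-0.8,0]], yaw=[-0.25,0,0,0,0], jaw=[1,1,1,1,1])

```text
clock: 1.15
tcp_pos: [0.3229, 0.4649, 0.2503]
orientation: [[-0.97, -0.244, 0.0], [-0.244, 0.97, 0.0], [-0.0, 0.0, -1.0]]
wrist_force: [0.7, 1.8, -0.0]
grip_width: -0.0002
```

Request:
move_arm(offset=[[-0.1,-0.8,0],[-0.1,-0.8,0],[-0.1,-0.8,0],[-0.1,-0.8,0],[-0.1,-0.8,0]], yaw=[0,0,0,0,0], jaw=[1,1,1,1,1])

```text
clock: 1.65
tcp_pos: [0.3956, 0.2769, 0.2504]
orientation: [[-0.97, -0.243, 0.0], [-0.243, 0.97, 0.0], [-0.0, 0.0, -1.0]]
wrist_force: [-0.2, 0.4, 0.7]
grip_width: 0.0
```

Request:
move_arm(offset=[[-0.1,-0.8,0],[-0.1,-0.8,0],[0,-0.8,0],[0,-0.8,0],[0,-0.8,0]], yaw=[0,0,0,0,0], jaw=[1,1,1,1,1])

```text
clock: 2.15
tcp_pos: [0.4542, 0.0854, 0.2504]
orientation: [[-0.97, -0.243, 0.0], [-0.243, 0.97, 0.0], [-0.0, 0.0, -1.0]]
wrist_force: [-0.2, -0.2, 0.2]
grip_width: 0.0003
```

```bash
python3 - <<'E'
from station import env
from h import *
s=env.observe(); print({k:np.round(s[k],4) for k in("clock","tcp_pos","orientation","wrist_force","joint_positions","grip_width")})
c=wristcam(env); np.save("wc.npy",{k:v for k,v in c.items()},allow_pickle=True)
cv2.imwrite("pics/w1.png",cv2.resize(c["img"],(800,600),interpolation=cv2.INTER_CUBIC)); print(c["mount"])
E
```

```text
{'clock': np.float64(2.15), 'tcp_pos': array([0.4542, 0.0854, 0.2504]), 'orientation': array([[-9.699e-01, -2.433e-01,  2.000e-04],
       [-2.433e-01,  9.699e-01,  1.000e-04],
       [-2.000e-04,  0.000e+00, -1.000e+00]]), 'wrist_force': array([-0.1774, -0.1975,  0.2195]), 'joint_positions': array([ 4.2800e-02,  2.6010e-01,  1.9415e+00,  1.0000e-04,  9.3980e-01,
       -1.7739e+00]), 'grip_width': np.float64(0.0003)}
[[ 3.73039691e-04 -9.61653686e-01 -2.74266384e-01  6.98283345e-02]
 [ 9.99999841e-01  2.43061072e-04  5.07896936e-04 -4.13933541e-04]
 [-4.21757479e-04 -2.74266530e-01  9.61653624e-01 -1.24483726e-01]
 [ 0.00000000e+00  0.00000000e+00  0.00000000e+00  1.00000000e+00]]
```

View pics/w1.png

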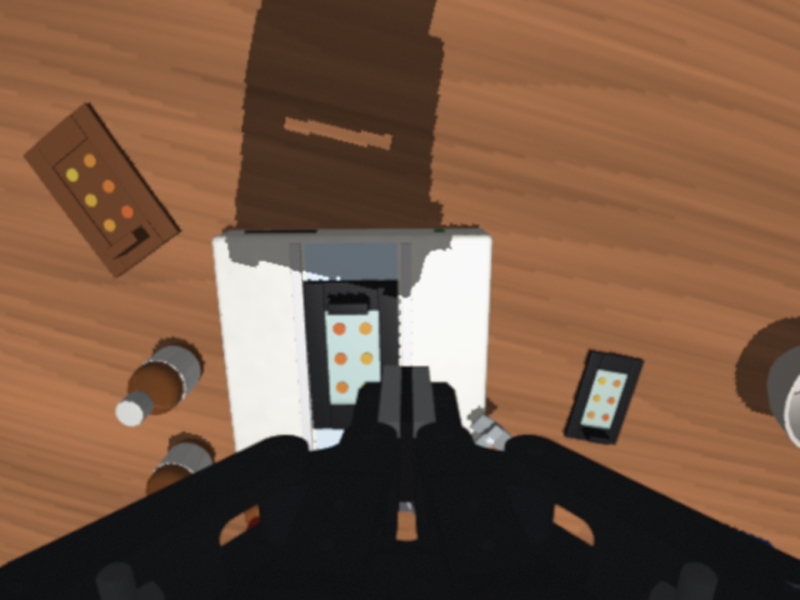

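The wrist view shows the stage's near corners at (213,237) and (491,237), the tab at about (348,298), the plate's near edge at v≈282 and the rails at u≈295 and 405. Next I'll measure these.

```bash
python3 - <<'E'
from h import *
c=np.load("wc.npy",allow_pickle=True).item()
P=lambda u,v,z: onz(c,(u*.7,v*.7),z)
a=P(213,238,.035)[:2];b=P(491,238,.035)[:2]; d=b-a; print(a,b,np.linalg.norm(d),"yaw",np.degrees(np.arctan2(-d[0],d[1])))
o=np.array([.5529,.0724]);th=np.radians(14.18);R=np.array([[np.cos(th),-np.sin(th)],[np.sin(th),np.cos(th)]])
for n,u,v,z in [("sR",213,238,.035),("sL",491,238,.035),("plate nearR",305,282,.043),("plate nearL",398,284,.043),("plate farR",313,428,.043),("tabtop L far",370,302,.063),("tabtop R far",329,304,.063),("inR rail near",303,243,.039),("inL rail near",400,243,.039)]:
    w=P(u,v,z); print(n,w.round(4),((w[:2]-o)@R).round(4))
E
```

```text
[ 0.46881546 -0.04520701] [0.42374252 0.13598173] 0.1867108244725223 yaw 13.969481802379418
sR [ 0.4688 -0.0452  0.035 ] [-0.1103 -0.0934]
sL [0.4237 0.136  0.035 ] [-0.1096  0.0933]
plate nearR [0.4814 0.0225 0.043 ] [-0.0816 -0.0309]
plate nearL [0.4676 0.083  0.043 ] [-0.0801  0.0312]
plate farR [0.5876 0.0487 0.043 ] [ 0.0278 -0.0314]
tabtop L far [0.4784 0.0678 0.063 ] [-0.0733  0.0137]
tabtop R far [0.486  0.0428 0.063 ] [-0.0721 -0.0123]
inR rail near [0.4567 0.0155 0.039 ] [-0.1072 -0.0316]
inL rail near [0.4412 0.0778 0.039 ] [-0.1069  0.0326]
```

Request:
move_arm(offset=[[0.15,-0.74,0],[0,0,0.9],[0,0,0.9],[0,0,0.9],[0,0,0.7]], yaw=[0,0,0,0,0], jaw=[1,1,1,1,1])

```text
clock: 2.7
tcp_pos: [0.4554, 0.0492, 0.0783]
orientation: [[-0.97, -0.243, -0.001], [-0.243, 0.97, 0.0], [0.001, 0.0, -1.0]]
wrist_force: [1.0, 0.3, 0.9]
grip_width: -0.0001
```

Request:
move_arm(offset=[[0,0,0.2],[0,0,0.08],[0,0,0],[0,0,0],[0,0,0]], yaw=[0,0,0,0,0], jaw=[1,1,1,1,1])

```text
clock: 3.2
tcp_pos: [0.4565, 0.0494, 0.0676]
orientation: [[-0.969, -0.245, 0.002], [-0.245, 0.969, 0.0], [-0.002, -0.001, -1.0]]
wrist_force: [-0.2, -0.2, -1.0]
grip_width: 0.0
```

Request:
move_arm(offset=[[-0.1,0,0],[-0.06,0,0],[-0.04,0,0],[-0.04,0,0],[0,0,0]], yaw=[0,0,0,0,0], jaw=[1,1,1,1,1])

```text
clock: 3.7
tcp_pos: [0.4677, 0.0523, 0.0662]
orientation: [[-0.969, -0.246, 0.0], [-0.246, 0.969, 0.0], [-0.0, 0.0, -1.0]]
wrist_force: [-0.2, -0.7, -0.0]
grip_width: -0.0005
```

```bash
python3 - <<'E'
from station import env
from h import *
s=env.observe(); print(s["clock"],s["tcp_pos"],s["wrist_force"])
o=np.array([.5529,.0724]);th=np.radians(14.1);R=np.array([[np.cos(th),-np.sin(th)],[np.sin(th),np.cos(th)]])
print((s["tcp_pos"][:2]-o)@R)
c=wristcam(env); cv2.imwrite("pics/w2.png",c["img"])
E
```

```text
3.7 [0.46774926 0.05233478 0.06623792] [-0.19471719 -0.74237635 -0.02088876]
[-0.08747351  0.0012833 ]
```

View pics/w2.png

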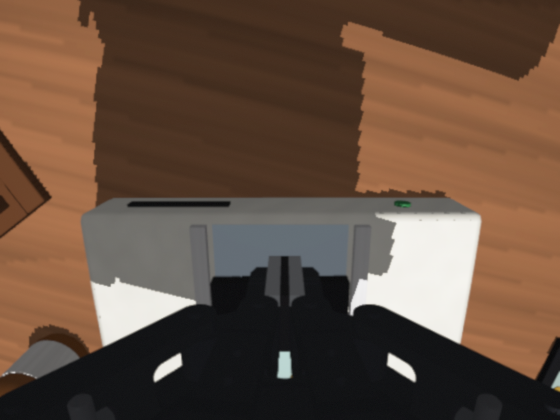

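The fingers are centred between the rails (u≈285, against a rail midline of 282), just behind the plate's near edge at v≈280.

Request:
move_arm(offset=[[-0.05,0,0],[-0.05,0,0],[-0.05,0,0],[-0.05,0,0],[-0.05,0,0]], yaw=[0,0,0,0,0], jaw=[1,1,1,1,1])

```text
clock: 4.25
tcp_pos: [0.4797, 0.0554, 0.0662]
orientation: [[-0.969, -0.245, -0.0], [-0.245, 0.969, 0.0], [0.0, 0.0, -1.0]]
wrist_force: [-2.1, -0.5, 0.1]
grip_width: -0.0001
```

Request:
move_arm(offset=[[-0.05,0,0],[-0.05,0,0],[-0.04,0,0],[-0.04,0,0],[-0.03,0,0]], yaw=[0,0,0,0,0], jaw=[1,1,1,1,1])

```text
clock: 4.75
tcp_pos: [0.49, 0.058, 0.0663]
orientation: [[-0.969, -0.245, 0.0], [-0.245, 0.969, 0.0], [-0.0, 0.0, -1.0]]
wrist_force: [-1.1, 0.1, -1.5]
grip_width: -0.0001
```

Request:
move_arm(offset=[[-0.03,0,0],[-0.03,0,0],[-0.03,0,0],[-0.02,0,0],[-0.02,0,0]], yaw=[0,0,0,0,0], jaw=[1,1,1,1,1])

```text
clock: 5.25
tcp_pos: [0.4962, 0.0595, 0.0663]
orientation: [[-0.969, -0.245, -0.0], [-0.245, 0.969, 0.0], [0.0, 0.0, -1.0]]
wrist_force: [-1.8, 0.5, -0.1]
grip_width: -0.0001
```

Request:
move_arm(offset=[[-0.01,0,0],[-0.01,0,0],[-0.01,0,0]], yaw=[0,0,0], jaw=[1,1,1])

```text
clock: 5.55
tcp_pos: [0.4976, 0.0599, 0.0663]
orientation: [[-0.969, -0.245, -0.0], [-0.245, 0.969, 0.0], [-0.0, 0.0, -1.0]]
wrist_force: [-1.3, -0.3, -0.3]
grip_width: -0.0002
```

Request:
move_arm(offset=[[-0.008,0,0],[-0.008,0,0],[-0.008,0,0]], yaw=[0,0,0], jaw=[1,1,1])

```text
clock: 5.85
tcp_pos: [0.4988, 0.0602, 0.0663]
orientation: [[-0.969, -0.245, 0.0], [-0.245, 0.969, 0.0], [-0.0, 0.0, -1.0]]
wrist_force: [-0.9, -0.2, 0.3]
grip_width: 0.0001
```

Request:
move_arm(offset=[[-0.008,0,0],[-0.008,0,0],[-0.008,0,0]], yaw=[0,0,0], jaw=[1,1,1])

```text
clock: 6.15
tcp_pos: [0.4999, 0.0605, 0.0663]
orientation: [[-0.969, -0.246, 0.0], [-0.246, 0.969, 0.0], [-0.0, 0.0, -1.0]]
wrist_force: [-1.7, -0.4, -0.6]
grip_width: -0.0
```

Request:
move_arm(offset=[[-0.008,0,0],[-0.008,0,0],[-0.008,0,0],[-0.008,0,0]], yaw=[0,0,0,0], jaw=[1,1,1,1])

```text
clock: 6.55
tcp_pos: [0.5015, 0.0609, 0.0663]
orientation: [[-0.969, -0.245, 0.0], [-0.245, 0.969, 0.0], [-0.0, 0.0, -1.0]]
wrist_force: [-2.3, -0.1, -0.8]
grip_width: 0.0
```

Request:
move_arm(offset=[[-0.008,0,0],[-0.008,0,0],[-0.008,0,0],[-0.008,0,0]], yaw=[0,0,0,0], jaw=[1,1,1,1])

```text
clock: 6.95
tcp_pos: [0.503, 0.0613, 0.0663]
orientation: [[-0.969, -0.246, 0.0], [-0.246, 0.969, 0.0], [-0.0, 0.0, -1.0]]
wrist_force: [-1.2, -1.9, -0.6]
grip_width: -0.0001
```

Request:
move_arm(offset=[[-0.008,0,0],[-0.008,0,0],[-0.008,0,0],[-0.008,0,0]], yaw=[0,0,0,0], jaw=[1,1,1,1])

```text
clock: 7.35
tcp_pos: [0.5046, 0.0617, 0.0663]
orientation: [[-0.969, -0.246, 0.0], [-0.246, 0.969, 0.0], [-0.0, 0.0, -1.0]]
wrist_force: [-0.7, -1.0, 0.3]
grip_width: 0.0003
```

Request:
move_arm(offset=[[-0.008,0,0],[-0.008,0,0],[-0.008,0,0],[-0.008,0,0]], yaw=[0,0,0,0], jaw=[1,1,1,1])

```text
clock: 7.75
tcp_pos: [0.5061, 0.0621, 0.0663]
orientation: [[-0.969, -0.245, -0.0], [-0.245, 0.969, 0.0], [-0.0, 0.0, -1.0]]
wrist_force: [-1.3, -1.4, -0.1]
grip_width: 0.0003
```

Request:
move_arm(offset=[[-0.008,0,0],[-0.008,0,0],[-0.008,0,0],[-0.008,0,0]], yaw=[0,0,0,0], jaw=[1,1,1,1])

```text
clock: 8.15
tcp_pos: [0.5071, 0.0623, 0.0663]
orientation: [[-0.969, -0.245, -0.001], [-0.245, 0.969, -0.0], [0.001, 0.0, -1.0]]
wrist_force: [-6.3, -3.1, 3.4]
grip_width: 0.0
```

Request:
move_arm(offset=[[-0.004,0,0],[0,0,0],[0,0,0]], yaw=[0,0,0], jaw=[1,1,1])

```text
clock: 8.45
tcp_pos: [0.5072, 0.0624, 0.0663]
orientation: [[-0.969, -0.246, -0.002], [-0.246, 0.969, -0.0], [0.002, 0.0, -1.0]]
wrist_force: [-6.4, -3.2, 2.8]
grip_width: -0.0002
```

Request:
move_arm(offset=[[-0.006,0,0],[0,0,0],[0,0,0]], yaw=[0,0,0], jaw=[1,1,1])

```text
clock: 8.75
tcp_pos: [0.5071, 0.0624, 0.0663]
orientation: [[-0.969, -0.246, -0.002], [-0.246, 0.969, -0.0], [0.002, 0.0, -1.0]]
wrist_force: [-7.1, -3.3, 4.8]
grip_width: 0.0005
```

Request:
move_arm(offset=[[0.01,0,0],[0.02,0,0],[0.1,0,0],[0.1,0,-0.2],[0,0,-0.8]], yaw=[0,0,0,0,0], jaw=[1,1,1,1,1])

```text
clock: 9.25
tcp_pos: [0.4951, 0.0596, 0.1148]
orientation: [[-0.969, -0.245, -0.006], [-0.245, 0.969, 0.0], [0.006, 0.002, -1.0]]
wrist_force: [1.5, -0.6, -0.1]
grip_width: -0.0
```

Request:
move_arm(offset=[[0,0,-0.6],[0,0,0],[0,0,0]], yaw=[0,0,0], jaw=[0.53,0.53,0.53])

```text
clock: 9.55
tcp_pos: [0.497, 0.0597, 0.1472]
orientation: [[-0.969, -0.245, 0.002], [-0.245, 0.969, 0.0], [-0.002, -0.0, -1.0]]
wrist_force: [0.5, -0.1, -0.3]
grip_width: 0.0396
```

```bash
cat >> h.py <<'E'
O=np.array([.5529,.0724]);TH=np.radians(14.1)
RS=np.array([[np.cos(TH),-np.sin(TH)],[np.sin(TH),np.cos(TH)]])
def S(w): return (np.array(w)[:2]-O)@RS
def Wd(s): return O+RS@np.array(s)
def post(th): return np.array([.092-.055*np.cos(th),.046+.055*np.sin(th)])
def units(env,s,z):
    st=env.observe(); d=np.r_[Wd(s),z]-st["tcp_pos"]; return (np.array(st["orientation"]).T@d/.05).round(3)
E
python3 - <<'E'
from station import env
from h import *
s=env.observe(); print(s["clock"],s["tcp_pos"],S(s["tcp_pos"]),s["wrist_force"],s["grip_width"])
print(post(.685),"to above post",units(env,post(.685),.13), "to low",units(env,post(.685),.075))
a=env.read_camera("scene")["img"][190:275,260:370]
cv2.imwrite("pics/s3.png",cv2.resize(a,None,fx=7,fy=7,interpolation=cv2.INTER_CUBIC))
E
```

```text
9.55 [0.49696226 0.05971757 0.14718631] [-0.05734208  0.00132694] [ 0.49598728 -0.11533431 -0.32836521] 0.039554916227892416
[0.04940695 0.08079702] to above post [-2.137  1.586  0.347] to low [-2.135  1.586  1.447]
```

View pics/s3.png

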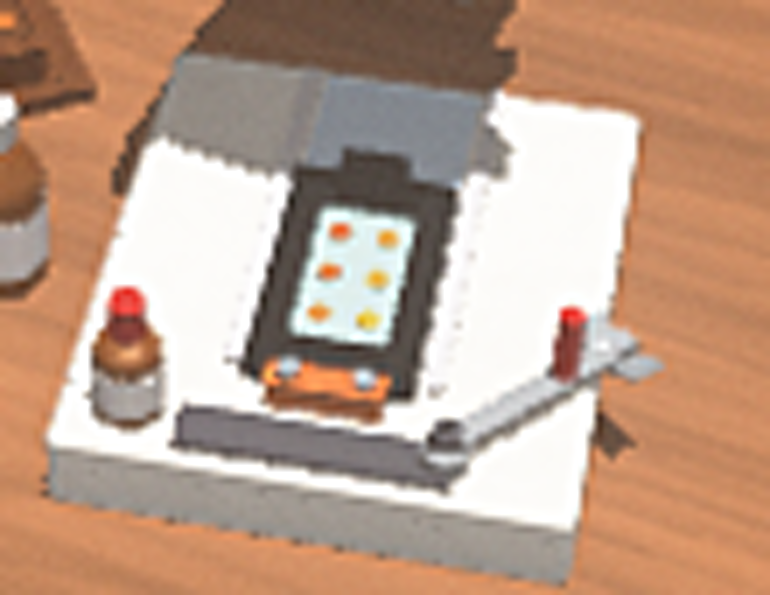

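The plate now lies against the orange stop (265-395, 375), and the clip is unmoved with its post at (572,315). I'm moving over the post with the jaws 40 mm apart.

Request:
move_arm(offset=[[-0.43,0.32,0],[-0.43,0.32,0],[-0.43,0.32,0],[-0.43,0.32,0],[-0.42,0.31,0]], yaw=[0,0,0,0,0], jaw=[0.53,0.53,0.53,0.53,0.53])

```text
clock: 10.1
tcp_pos: [0.5813, 0.1639, 0.1448]
orientation: [[-0.969, -0.245, -0.002], [-0.245, 0.969, -0.0], [0.002, 0.0, -1.0]]
wrist_force: [0.7, -1.0, 0.3]
grip_width: 0.0405
```

Request:
move_arm(offset=[[0,0,0.3],[0,0,0],[0,0,0]], yaw=[0,0,0], jaw=[0.53,0.53,0.53])

```text
clock: 10.4
tcp_pos: [0.5805, 0.1628, 0.1303]
orientation: [[-0.969, -0.245, -0.002], [-0.245, 0.969, -0.0], [0.002, 0.0, -1.0]]
wrist_force: [0.6, -0.6, 0.6]
grip_width: 0.0403
```

```bash
python3 - <<'E'
from station import env
from h import *
s=env.observe(); print(s["clock"],s["tcp_pos"],S(s["tcp_pos"]),s["wrist_force"])
c=wristcam(env); print("post top expected px",proj(c,np.r_[Wd(post(.685)),.078]))
cv2.imwrite("pics/w4.png",c["img"])
E
```

```text
10.4 [0.58054988 0.16284271 0.13032383] [0.04885005 0.08098192] [ 0.63745518 -0.63703869  0.56715129]
post top expected px [[284.43763391 247.99129316]]
```

View pics/w4.png

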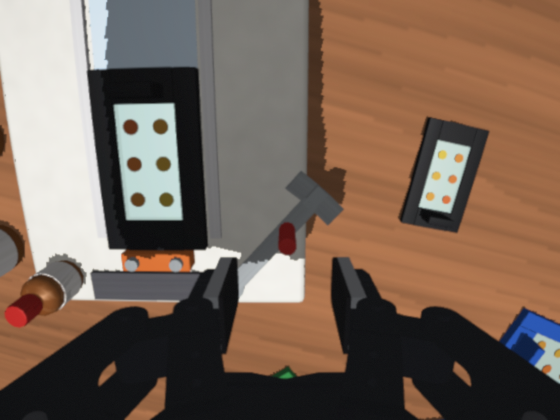

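The post top is at (287,247), against (284,248) expected. Nothing is under either finger, so I'm going down.

Request:
move_arm(offset=[[0,0,0.5],[0,0,0.5],[0,0,0.16],[0,0,0],[0,0,0]], yaw=[0,0,0,0,0], jaw=[0.53,0.53,0.53,0.7,0.7])

```text
clock: 10.95
tcp_pos: [0.5816, 0.163, 0.0743]
orientation: [[-0.969, -0.245, 0.001], [-0.245, 0.969, 0.0], [-0.001, 0.0, -1.0]]
wrist_force: [-0.4, -1.5, 0.2]
grip_width: 0.0258
```

```bash
python3 - <<'E'
from station import env
from h import *
s=env.observe(); print(s["clock"],s["tcp_pos"],S(s["tcp_pos"]),s["wrist_force"],s["grip_width"])
h=s["grip_width"]/2-.005
for t in (.685,.5,.3,.1,0,-.1,-.2,-.33,-.37):
    p=post(t)-[0,h]; print(t,p.round(4),units(env,p,.072))
E
```

```text
10.95 [0.58162715 0.16297447 0.07427005] [0.04992696 0.08084727] [-0.37849658 -1.54497889  0.23128296] 0.025784552590566147
0.685 [0.0494 0.0729] [ 0.011 -0.159  0.045]
0.5 [0.0437 0.0645] [ 0.124 -0.327  0.045]
0.3 [0.0395 0.0544] [ 0.21  -0.529  0.045]
0.1 [0.0373 0.0436] [ 0.254 -0.745  0.045]
0 [0.037  0.0381] [ 0.26  -0.854  0.045]
-0.1 [0.0373 0.0326] [ 0.255 -0.964  0.045]
-0.2 [0.0381 0.0272] [ 0.238 -1.073  0.045]
-0.33 [0.04   0.0203] [ 0.201 -1.211  0.045]
-0.37 [0.0407 0.0182] [ 0.186 -1.252  0.045]
```

Request:
move_arm(offset=[[0,-0.08,0],[0.01,-0.08,0],[0.04,-0.06,0],[0.04,-0.06,0],[0.04,-0.05,0]], yaw=[0,0,0,0,0], jaw=[0.7,0.7,0.7,0.7,0.7])

```text
clock: 11.45
tcp_pos: [0.5786, 0.1455, 0.0739]
orientation: [[-0.969, -0.245, -0.0], [-0.245, 0.969, 0.001], [-0.0, 0.001, -1.0]]
wrist_force: [-2.0, 4.1, 2.0]
grip_width: 0.0258
```

Request:
move_arm(offset=[[0.02,-0.04,0],[0.02,-0.04,0],[0.02,-0.04,0],[0.02,-0.04,0],[0.01,-0.04,0]], yaw=[0,0,0,0,0], jaw=[0.7,0.7,0.7,0.7,0.7])

```text
clock: 11.95
tcp_pos: [0.5769, 0.1346, 0.0735]
orientation: [[-0.969, -0.245, -0.0], [-0.245, 0.969, 0.0], [-0.0, 0.0, -1.0]]
wrist_force: [-4.4, 3.1, 1.9]
grip_width: 0.0253
```

Request:
move_arm(offset=[[0.01,-0.05,0],[0.01,-0.05,0],[0.01,-0.04,0],[0,-0.04,0],[0,-0.04,0]], yaw=[0,0,0,0,0], jaw=[0.7,0.7,0.7,0.7,0.7])

```text
clock: 12.45
tcp_pos: [0.5783, 0.1234, 0.0732]
orientation: [[-0.969, -0.245, -0.0], [-0.245, 0.969, 0.0], [0.0, 0.0, -1.0]]
wrist_force: [-2.4, 2.8, -0.0]
grip_width: 0.0258
```

Request:
move_arm(offset=[[0,-0.02,0],[0,-0.02,0],[0,-0.02,0],[0,-0.02,0],[0,-0.02,0]], yaw=[0,0,0,0,0], jaw=[0.7,0.7,0.7,0.7,0.7])

```text
clock: 12.95
tcp_pos: [0.5796, 0.1188, 0.0733]
orientation: [[-0.969, -0.245, 0.0], [-0.245, 0.969, 0.0], [-0.0, 0.0, -1.0]]
wrist_force: [-2.0, 1.7, -0.7]
grip_width: 0.026
```

Request:
move_arm(offset=[[0,-0.014,0],[0,-0.014,0],[0,-0.014,0],[0,-0.014,0],[0,-0.014,0]], yaw=[0,0,0,0,0], jaw=[0.7,0.7,0.7,0.7,0.7])

```text
clock: 13.45
tcp_pos: [0.5804, 0.1154, 0.0733]
orientation: [[-0.969, -0.245, 0.0], [-0.245, 0.969, 0.0], [-0.0, 0.0, -1.0]]
wrist_force: [-2.3, 2.1, -1.9]
grip_width: 0.0257
```

Request:
move_arm(offset=[[0,-0.014,0],[0,-0.014,0],[0,-0.014,0],[0,-0.014,0],[0,-0.014,0]], yaw=[0,0,0,0,0], jaw=[0.7,0.7,0.7,0.7,0.7])

```text
clock: 13.95
tcp_pos: [0.5813, 0.113, 0.0738]
orientation: [[-0.969, -0.245, 0.001], [-0.245, 0.969, 0.001], [-0.001, 0.001, -1.0]]
wrist_force: [-2.5, 10.2, 3.4]
grip_width: 0.0255
```

Request:
move_arm(offset=[[0,-0.01,0],[0,-0.01,0],[0,-0.01,0]], yaw=[0,0,0], jaw=[0.7,0.7,0.7])

```text
clock: 14.25
tcp_pos: [0.5819, 0.1118, 0.074]
orientation: [[-0.969, -0.245, 0.001], [-0.245, 0.969, 0.002], [-0.002, 0.001, -1.0]]
wrist_force: [-3.7, 14.9, 7.5]
grip_width: 0.0256
```

Request:
move_arm(offset=[[0,0,-0.012],[0,0,-0.012]], yaw=[0,0], jaw=[0.7,0.7])

```text
clock: 14.45
tcp_pos: [0.5822, 0.1113, 0.0748]
orientation: [[-0.969, -0.246, 0.002], [-0.246, 0.969, 0.001], [-0.002, 0.0, -1.0]]
wrist_force: [0.9, 6.1, -1.8]
grip_width: 0.0256
```

Request:
move_arm(offset=[[0,-0.012,-0.007],[0,-0.012,-0.007],[0,-0.012,-0.006]], yaw=[0,0,0], jaw=[0.7,0.7,0.7])

```text
clock: 14.75
tcp_pos: [0.5824, 0.1089, 0.0756]
orientation: [[-0.969, -0.245, 0.001], [-0.245, 0.969, 0.0], [-0.001, 0.0, -1.0]]
wrist_force: [0.4, 5.0, -1.0]
grip_width: 0.0255
```

Request:
move_arm(offset=[[-0.003,-0.015,-0.002],[-0.003,-0.015,0],[-0.003,-0.015,0],[-0.003,-0.015,0],[-0.003,-0.015,0]], yaw=[0,0,0,0,0], jaw=[0.7,0.7,0.7,0.7,0.7])

```text
clock: 15.25
tcp_pos: [0.5838, 0.1054, 0.0756]
orientation: [[-0.969, -0.245, 0.0], [-0.245, 0.969, 0.0], [-0.0, 0.0, -1.0]]
wrist_force: [-0.3, 4.8, -0.7]
grip_width: 0.0258
```

```bash
python3 - <<'E'
from station import env
from h import *
s=env.observe(); p=S(s["tcp_pos"])+[0,s["grip_width"]/2-.005]; print(s["clock"],s["tcp_pos"],p,"theta",np.arcsin((p[1]-.046)/.055),s["wrist_force"])
h=s["grip_width"]/2-.005
print(units(env,post(-.33)-[0,h],.0757))
E
```

```text
15.25 [0.58379191 0.10542077 0.07564873] [0.03800555 0.03238131] theta -0.2502153567991941 [-0.3004094   4.78142534 -0.74107147]
[-0.039 -0.084 -0.001]
```

Request:
move_arm(offset=[[-0.006,-0.018,0],[-0.006,-0.018,0],[-0.006,-0.018,0],[-0.006,-0.018,0],[-0.006,-0.018,0]], yaw=[0,0,0,0,0], jaw=[0.7,0.7,0.7,0.7,0.7])

```text
clock: 15.75
tcp_pos: [0.5859, 0.1013, 0.0756]
orientation: [[-0.969, -0.245, -0.001], [-0.245, 0.969, 0.0], [0.001, 0.0, -1.0]]
wrist_force: [-3.0, 4.2, 1.9]
grip_width: 0.0255
```

Request:
move_arm(offset=[[0,0.03,0],[0,0.06,0],[0,0.06,0],[0,0,-0.4],[0,0,-0.8]], yaw=[0,0,0,0,0], jaw=[0.7,0.7,0.7,0.7,0.7])

```text
clock: 16.25
tcp_pos: [0.5833, 0.1087, 0.1339]
orientation: [[-0.969, -0.246, -0.005], [-0.246, 0.969, -0.0], [0.005, 0.001, -1.0]]
wrist_force: [1.4, 0.4, 0.4]
grip_width: 0.0258
```

```bash
python3 - <<'E'
from station import env
from h import *
s=env.observe(); print(s["clock"],s["tcp_pos"],S(s["tcp_pos"]),s["wrist_force"],s["grip_width"])
c=wristcam(env); cv2.imwrite("pics/w5.png",cv2.resize(c["img"][60:400,60:430],None,fx=1.7,fy=1.7,interpolation=cv2.INTER_CUBIC))
for t in(-.25,-.33,-.4): print(t,(proj(c,np.r_[Wd(post(t)),.08])[0]-60)*1.7, "nose",(proj(c,np.r_[Wd([.092-.08*np.cos(t),.046+.08*np.sin(t)]),.05])[0]-60)*1.7)
E
```

```text
16.25 [0.58325212 0.1086708  0.13394209] [0.03827378 0.0277838 ] [1.36708786 0.3565189  0.3563772 ] 0.025759818112851267
-0.25 [396.77430907 317.75504984] nose [377.5135247  221.49803948]
-0.33 [383.28942121 321.4839366 ] nose [359.99771792 226.57579332]
-0.4 [371.82687248 325.54215527] nose [345.13960868 232.10731747]
```

View pics/w5.png

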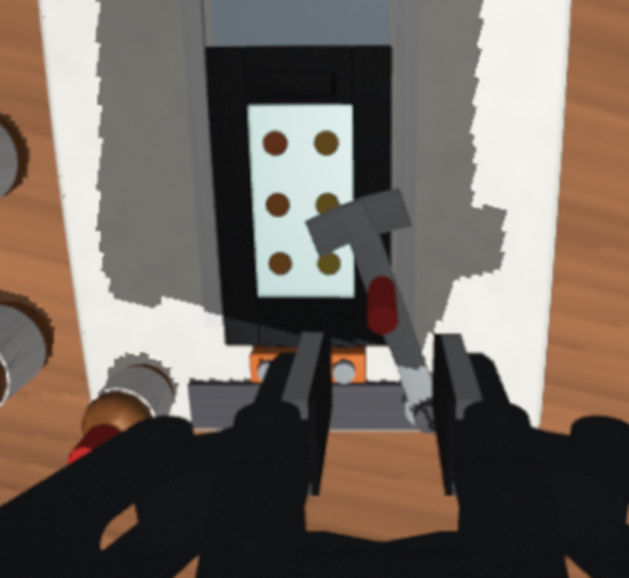

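The post top is at (382,322), which gives an angle of about -0.335. The nose is over the plate's edge, the plate is against the stop and the fingers are clear above. Now holding for more than 3 s.

Request:
move_arm(offset=[[0,0,0],[0,0,0],[0,0,0],[0,0,0],[0,0,0]], yaw=[0,0,0,0,0], jaw=[0.7,0.7,0.7,0.7,0.7])

```text
clock: 16.8
tcp_pos: [0.5842, 0.1086, 0.1349]
orientation: [[-0.969, -0.245, -0.001], [-0.245, 0.969, -0.0], [0.001, 0.0, -1.0]]
wrist_force: [0.1, -0.6, 0.5]
grip_width: 0.0257
```

Request:
move_arm(offset=[[0,0,0],[0,0,0],[0,0,0],[0,0,0],[0,0,0]], yaw=[0,0,0,0,0], jaw=[0.7,0.7,0.7,0.7,0.7])

```text
clock: 17.3
tcp_pos: [0.5844, 0.1087, 0.1356]
orientation: [[-0.969, -0.245, 0.0], [-0.245, 0.969, 0.0], [-0.0, 0.0, -1.0]]
wrist_force: [-0.9, 1.4, 0.2]
grip_width: 0.0259
```

Request:
move_arm(offset=[[0,0,0],[0,0,0],[0,0,0],[0,0,0],[0,0,0]], yaw=[0,0,0,0,0], jaw=[0.7,0.7,0.7,0.7,0.7])

```text
clock: 17.8
tcp_pos: [0.5844, 0.1086, 0.1356]
orientation: [[-0.969, -0.245, 0.0], [-0.245, 0.969, 0.0], [-0.0, 0.0, -1.0]]
wrist_force: [-0.5, -0.4, -0.2]
grip_width: 0.0257
```

Request:
move_arm(offset=[[0,0,0],[0,0,0],[0,0,0],[0,0,0],[0,0,0]], yaw=[0,0,0,0,0], jaw=[0.7,0.7,0.7,0.7,0.7])

```text
clock: 18.3
tcp_pos: [0.5844, 0.1087, 0.1356]
orientation: [[-0.969, -0.245, 0.0], [-0.245, 0.969, 0.0], [-0.0, 0.0, -1.0]]
wrist_force: [-0.2, -0.8, -0.4]
grip_width: 0.0259
```

Request:
move_arm(offset=[[0,0,0],[0,0,0],[0,0,0],[0,0,0],[0,0,0]], yaw=[0,0,0,0,0], jaw=[0.7,0.7,0.7,0.7,0.7])

```text
clock: 18.8
tcp_pos: [0.5844, 0.1087, 0.1356]
orientation: [[-0.969, -0.245, 0.0], [-0.245, 0.969, 0.0], [-0.0, 0.0, -1.0]]
wrist_force: [-0.1, 0.3, 0.3]
grip_width: 0.0257
```

Request:
move_arm(offset=[[0,0,0],[0,0,0],[0,0,0],[0,0,0],[0,0,0]], yaw=[0,0,0,0,0], jaw=[0.7,0.7,0.7,0.7,0.7])

```text
clock: 19.3
tcp_pos: [0.5844, 0.1086, 0.1356]
orientation: [[-0.969, -0.245, 0.0], [-0.245, 0.969, 0.0], [-0.0, 0.0, -1.0]]
wrist_force: [0.1, -0.2, -0.4]
grip_width: 0.0253
```

Request:
move_arm(offset=[[0,0,0],[0,0,0],[0,0,0],[0,0,0],[0,0,0]], yaw=[0,0,0,0,0], jaw=[0.7,0.7,0.7,0.7,0.7])

```text
clock: 19.8
tcp_pos: [0.5844, 0.1086, 0.1356]
orientation: [[-0.969, -0.245, 0.0], [-0.245, 0.969, 0.0], [-0.0, 0.0, -1.0]]
wrist_force: [-0.6, 0.6, -1.1]
grip_width: 0.0259
```

Request:
move_arm(offset=[[0,0,0],[0,0,0],[0,0,0],[0,0,0],[0,0,0]], yaw=[0,0,0,0,0], jaw=[0.7,0.7,0.7,0.7,0.7])

```text
clock: 20.3
tcp_pos: [0.5844, 0.1087, 0.1356]
orientation: [[-0.969, -0.245, 0.0], [-0.245, 0.969, 0.0], [-0.0, 0.0, -1.0]]
wrist_force: [0.2, -0.3, 0.4]
grip_width: 0.0256
```

```bash
python3 - <<'E'
from station import env
from h import *
s=env.observe(); print(s["clock"],s["tcp_pos"],S(s["tcp_pos"]),s["wrist_force"],s["grip_width"])
print(units(env,[.042,.0282],.0757))
h=s["grip_width"]/2-.005
for t in(-.33,-.2,-.1,0,.1,.3,.5,.7): print(t,units(env,post(t)+[0,h],.0757))
E
```

```text
20.3 [0.5844057  0.10865979 0.13559367] [0.03938993 0.0274921 ] [ 0.23665309 -0.33727098  0.44330154] 0.02564320562027233
[-0.052  0.014  1.198]
-0.33 [-0.012  0.17   1.198]
-0.2 [0.025 0.308 1.198]
-0.1 [0.042 0.417 1.198]
0 [0.047 0.527 1.198]
0.1 [0.041 0.636 1.198]
0.3 [-0.003  0.852  1.198]
0.5 [-0.089  1.054  1.198]
0.7 [-0.213  1.235  1.198]
```

Held for about 4.3 s. Going down round the post and pushing it outward.

Request:
move_arm(offset=[[0,0.01,0.5],[0,0,0.5],[0,0,0.2],[0,0.04,0],[0,0.04,0]], yaw=[0,0,0,0,0], jaw=[0.7,0.7,0.7,0.7,0.7])

```text
clock: 20.8
tcp_pos: [0.5836, 0.1132, 0.0762]
orientation: [[-0.969, -0.245, 0.001], [-0.245, 0.969, 0.0], [-0.001, 0.0, -1.0]]
wrist_force: [0.4, 0.2, 0.2]
grip_width: 0.0256
```

Request:
move_arm(offset=[[0,0.03,0],[0.005,0.02,0],[0.005,0.02,0],[0.005,0.02,0],[0.005,0.02,0]], yaw=[0,0,0,0,0], jaw=[0.7,0.7,0.7,0.7,0.7])

```text
clock: 21.3
tcp_pos: [0.5814, 0.1177, 0.0761]
orientation: [[-0.969, -0.246, 0.001], [-0.246, 0.969, -0.0], [-0.001, -0.001, -1.0]]
wrist_force: [1.3, -6.5, 3.6]
grip_width: 0.0258
```

Request:
move_arm(offset=[[0.004,0.016,-0.006],[0.004,0.016,0],[0.004,0.016,0]], yaw=[0,0,0], jaw=[0.7,0.7,0.7])

```text
clock: 21.6
tcp_pos: [0.5799, 0.1198, 0.0761]
orientation: [[-0.969, -0.245, 0.0], [-0.245, 0.969, -0.0], [-0.0, -0.001, -1.0]]
wrist_force: [-1.1, -6.8, 2.9]
grip_width: 0.0258
```

Request:
move_arm(offset=[[0.004,0.018,-0.005],[0.003,0.018,0],[0.002,0.018,0],[0.002,0.018,0],[0.002,0.018,0]], yaw=[0,0,0,0,0], jaw=[0.7,0.7,0.7,0.7,0.7])

```text
clock: 22.1
tcp_pos: [0.5778, 0.124, 0.0761]
orientation: [[-0.969, -0.245, -0.001], [-0.245, 0.969, -0.0], [0.001, -0.0, -1.0]]
wrist_force: [-1.8, -5.0, -0.2]
grip_width: 0.0254
```

Request:
move_arm(offset=[[0.001,0.018,0],[0.001,0.018,0.006],[0,0.018,0.006],[0,0.018,0.006],[0,0.018,0.006]], yaw=[0,0,0,0,0], jaw=[0.7,0.7,0.7,0.7,0.7])

```text
clock: 22.6
tcp_pos: [0.5768, 0.129, 0.0748]
orientation: [[-0.969, -0.245, -0.0], [-0.245, 0.969, 0.0], [0.0, 0.0, -1.0]]
wrist_force: [-0.6, -2.7, -0.4]
grip_width: 0.0257
```

Request:
move_arm(offset=[[0,0.02,0.006],[0,0.02,0],[0,0.02,0],[0,0.02,0],[0,0.02,0]], yaw=[0,0,0,0,0], jaw=[0.7,0.7,0.7,0.7,0.7])

```text
clock: 23.1
tcp_pos: [0.5756, 0.1338, 0.0746]
orientation: [[-0.969, -0.245, -0.0], [-0.245, 0.969, 0.0], [0.0, 0.0, -1.0]]
wrist_force: [-1.0, -3.1, -1.5]
grip_width: 0.0257
```

Request:
move_arm(offset=[[-0.003,0.03,0],[-0.003,0.03,0],[-0.005,0.03,0],[-0.005,0.03,0],[-0.008,0.03,0]], yaw=[0,0,0,0,0], jaw=[0.7,0.7,0.7,0.7,0.7])

```text
clock: 23.6
tcp_pos: [0.575, 0.1414, 0.0747]
orientation: [[-0.969, -0.245, 0.0], [-0.245, 0.969, 0.0], [-0.0, 0.0, -1.0]]
wrist_force: [-1.1, -4.7, 0.4]
grip_width: 0.0258
```

Request:
move_arm(offset=[[-0.01,0.04,0],[-0.01,0.04,0],[-0.015,0.04,0],[-0.015,0.04,0],[-0.015,0.04,0]], yaw=[0,0,0,0,0], jaw=[0.7,0.7,0.7,0.7,0.7])

```text
clock: 24.1
tcp_pos: [0.5757, 0.1519, 0.0746]
orientation: [[-0.969, -0.245, -0.0], [-0.245, 0.969, 0.0], [0.0, 0.0, -1.0]]
wrist_force: [-1.7, -3.1, 0.3]
grip_width: 0.0257
```

Request:
move_arm(offset=[[-0.015,0.04,0],[-0.015,0.04,0],[-0.018,0.04,0],[-0.02,0.04,0],[-0.02,0.04,0]], yaw=[0,0,0,0,0], jaw=[0.7,0.7,0.7,0.7,0.7])

```text
clock: 24.6
tcp_pos: [0.5775, 0.1627, 0.0746]
orientation: [[-0.969, -0.245, 0.0], [-0.245, 0.969, 0.0], [-0.0, 0.0, -1.0]]
wrist_force: [-0.2, -2.2, 0.8]
grip_width: 0.0256
```

Request:
move_arm(offset=[[-0.02,0.04,0],[-0.025,0.04,0],[-0.025,0.04,0],[-0.025,0.04,0],[0,0,0]], yaw=[0,0,0,0,0], jaw=[0.7,0.7,0.7,0.7,0.7])

```text
clock: 25.1
tcp_pos: [0.5804, 0.1717, 0.0747]
orientation: [[-0.969, -0.246, 0.0], [-0.246, 0.969, 0.0], [-0.001, 0.0, -1.0]]
wrist_force: [-0.3, -1.0, -0.4]
grip_width: 0.0257
```

Request:
move_arm(offset=[[0,-0.08,0],[0,-0.08,0],[0,0,-0.5],[0,0,-0.8],[0,0,0]], yaw=[0,0,0,0,0], jaw=[0.7,0.7,0.7,0.7,0.7])

```text
clock: 25.6
tcp_pos: [0.584, 0.1637, 0.1441]
orientation: [[-0.969, -0.245, 0.007], [-0.245, 0.969, 0.001], [-0.007, -0.0, -1.0]]
wrist_force: [-0.6, 0.8, 0.7]
grip_width: 0.0254
```

```bash
python3 - <<'E'
from station import env
from h import *
s=env.observe(); print(s["clock"],s["tcp_pos"],S(s["tcp_pos"]),s["wrist_force"],s["grip_width"])
c=wristcam(env); cv2.imwrite("pics/w6.png",cv2.resize(c["img"],None,fx=1.4,fy=1.4,interpolation=cv2.INTER_CUBIC))
np.save("wc6.npy",c,allow_pickle=True)
E
```

```text
25.6 [0.58402068 0.16373276 0.14412806] [0.05243311 0.08099962] [-0.61970758  0.82790605  0.70470051] 0.025358812669020566
```

View pics/w6.png

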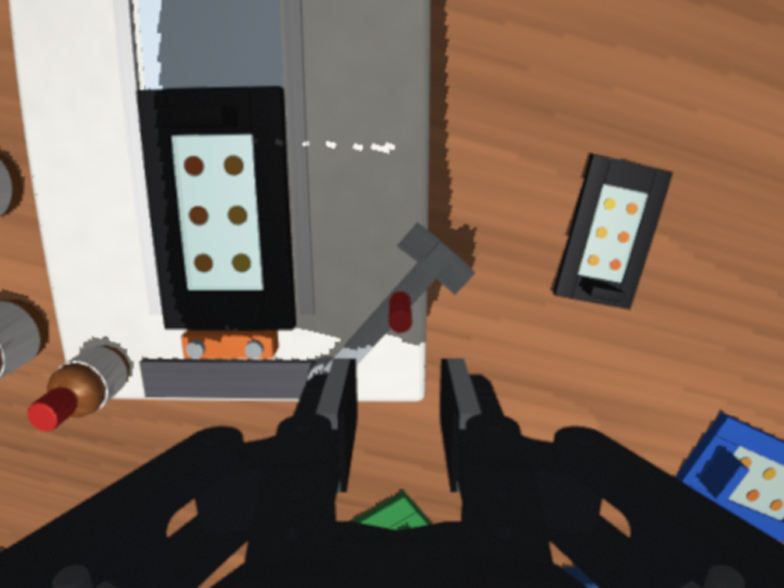

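The clip is clear at about 0.7 rad, with its post at (400,310), and the plate appears to sit at the stop. Since the clip could have dragged it a little, I'll close the fingers and check by feel at the tab.

```bash
python3 - <<'E'
from station import env
from h import *
c=S([.5071,.0624]); print(c)
st=env.observe(); Rt=np.array(st["orientation"])
for g in ([c[0]-.01,c[1]],):
    print(units(env,g,.144),units(env,g,.0663))
E
```

```text
[-0.04685629  0.00145885]
[ 2.171 -1.589 -0.049] [ 2.178 -1.589  1.505]
```

Request:
move_arm(offset=[[0.44,-0.32,0],[0.44,-0.32,0],[0.44,-0.32,0],[0.44,-0.32,0],[0.44,-0.31,0]], yaw=[0,0,0,0,0], jaw=[1,1,1,1,1])

```text
clock: 26.15
tcp_pos: [0.4939, 0.0587, 0.1389]
orientation: [[-0.969, -0.245, -0.001], [-0.245, 0.969, 0.0], [0.001, 0.0, -1.0]]
wrist_force: [0.9, -0.2, 0.7]
grip_width: -0.0
```

Request:
move_arm(offset=[[0,0,0.4],[0,0,0.4],[0,0,0],[0,0,0],[0,0,0]], yaw=[0,0,0,0,0], jaw=[1,1,1,1,1])

```text
clock: 26.65
tcp_pos: [0.4952, 0.0597, 0.1001]
orientation: [[-0.969, -0.246, 0.001], [-0.246, 0.969, 0.0], [-0.001, -0.0, -1.0]]
wrist_force: [0.3, -0.4, -0.4]
grip_width: 0.0001
```

```bash
python3 - <<'E'
from station import env
from h import *
s=env.observe(); print(s["clock"],s["tcp_pos"],S(s["tcp_pos"]),s["wrist_force"])
c=S([.5071,.0624]);print(units(env,[c[0]-.008,c[1]],.0663))
E
```

```text
26.65 [0.49523526 0.05967557 0.10010319] [-0.05902728  0.00170693] [ 0.28461737 -0.43752843 -0.36300498]
[-0.083 -0.005  0.676]
```

Request:
move_arm(offset=[[0,0,0.35],[0,0,0.25],[0,0,0.08],[0,0,0],[0,0,0]], yaw=[0,0,0,0,0], jaw=[1,1,1,1,1])

```text
clock: 27.15
tcp_pos: [0.4951, 0.0596, 0.066]
orientation: [[-0.969, -0.246, 0.0], [-0.246, 0.969, 0.0], [-0.0, 0.0, -1.0]]
wrist_force: [0.0, 0.5, 1.3]
grip_width: -0.0002
```

Request:
move_arm(offset=[[-0.06,0,0],[-0.06,0,0],[-0.04,0,0],[-0.03,0,0],[0,0,0]], yaw=[0,0,0,0,0], jaw=[1,1,1,1,1])

```text
clock: 27.65
tcp_pos: [0.5044, 0.062, 0.0657]
orientation: [[-0.969, -0.246, 0.0], [-0.246, 0.969, 0.0], [-0.0, 0.0, -1.0]]
wrist_force: [0.4, -0.8, -1.2]
grip_width: -0.0001
```

Request:
move_arm(offset=[[-0.015,0,0],[-0.01,0,0],[-0.01,0,0],[0,0,0]], yaw=[0,0,0,0], jaw=[1,1,1,1])

```text
clock: 28.05
tcp_pos: [0.5059, 0.0624, 0.0656]
orientation: [[-0.969, -0.245, 0.0], [-0.245, 0.969, 0.0], [-0.0, 0.0, -1.0]]
wrist_force: [0.0, -0.3, 0.7]
grip_width: 0.0003
```

Request:
move_arm(offset=[[-0.008,0,0],[-0.008,0,0],[-0.008,0,0],[0,0,0]], yaw=[0,0,0,0], jaw=[1,1,1,1])

```text
clock: 28.45
tcp_pos: [0.507, 0.0627, 0.0656]
orientation: [[-0.969, -0.245, -0.0], [-0.245, 0.969, 0.0], [0.0, 0.0, -1.0]]
wrist_force: [0.2, -0.5, -0.3]
grip_width: 0.0001
```

Request:
move_arm(offset=[[-0.008,0,0],[-0.008,0,0],[0,0,0]], yaw=[0,0,0], jaw=[1,1,1])

```text
clock: 28.75
tcp_pos: [0.507, 0.0627, 0.0656]
orientation: [[-0.969, -0.245, -0.002], [-0.245, 0.969, -0.0], [0.002, 0.0, -1.0]]
wrist_force: [-4.9, -2.5, 3.5]
grip_width: 0.0004
```

It meets a firm stop at the same place as before, so the plate is still home. One last light press, then I'll retreat.

Request:
move_arm(offset=[[-0.005,0,0],[0,0,0],[0.02,0,0],[0.02,0,0],[0.1,0,0]], yaw=[0,0,0,0,0], jaw=[1,1,1,1,1])

```text
clock: 29.25
tcp_pos: [0.5017, 0.0612, 0.0657]
orientation: [[-0.969, -0.246, 0.001], [-0.246, 0.969, 0.0], [-0.001, -0.0, -1.0]]
wrist_force: [0.5, 0.1, -0.0]
grip_width: -0.0003
```

Request:
move_arm(offset=[[0.1,0,0],[0,0,-0.5],[0,0,-0.9],[0,0,-0.9],[0,0,-0.5]], yaw=[0,0,0,0,0], jaw=[1,1,1,1,1])

```text
clock: 29.75
tcp_pos: [0.4966, 0.0599, 0.2088]
orientation: [[-0.969, -0.246, 0.003], [-0.246, 0.969, 0.0], [-0.003, -0.001, -1.0]]
wrist_force: [0.6, -0.4, -0.5]
grip_width: -0.0001
```

Request:
move_arm(offset=[[0,0,0],[0,0,0],[0,0,0]], yaw=[0,0,0], jaw=[1,1,1])

```text
clock: 30.05
tcp_pos: [0.4958, 0.0599, 0.2045]
orientation: [[-0.969, -0.245, -0.002], [-0.245, 0.969, 0.0], [0.002, 0.001, -1.0]]
wrist_force: [-0.5, -0.5, 0.3]
grip_width: -0.0
```

```bash
python3 - <<'E'
from station import env
import cv2
s=env.observe(); print(s["clock"],s["tcp_pos"],s["wrist_force"])
a=env.read_camera("scene")["img"][190:275,260:370]
cv2.imwrite("pics/s7.png",cv2.resize(a,None,fx=7,fy=7,interpolation=cv2.INTER_CUBIC))
E
```

```text
30.05 [0.495803   0.05993406 0.20454521] [-0.49110427 -0.53033523  0.33599584]
```

View pics/s7.png

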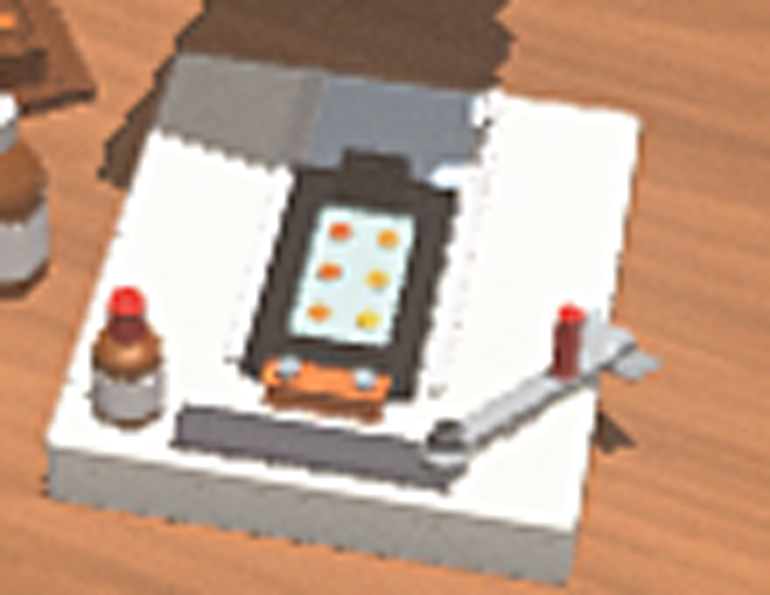

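The plate is at the stop, exactly as in the picture after the first press. The clip is swung clear with its post at (571,313), the vial is where it was, and the gripper touches nothing.

```bash
python3 -c "
from station import env
print(env.job_done())"
```

```text
the job is handed in; nothing more can be done
None
```

The job is handed in at about 30 s on the clock; no verdict was reported.

- **Plate:** I slid the black plate home by its tab. It met the stop by feel and I pressed to about 7.7 N at the wrist.
- **Clip on:** I pushed the clip by its post onto the plate, to about -0.33 rad. I let go and left it untouched for about 4 s.
- **Clip off:** I swung it back out to about 0.7 rad, well clear of the plate.

**Last checks:** A second touch on the tab met the stop at the same place, with about 5.5 N and no movement. I then pressed very slightly further before backing off. The final picture shows the plate at the stop, the clip clear, the vial unmoved and the gripper free. That picture covers only the stage area, so I didn't re-check the bottles, jar, mortar and spare plate on the table.

**One thing that went less well:** As the nose climbed the plate, the sideways push briefly reached about 15 N, and finger friction held the post down with about 7.5 N. The 15 N was at the post; the load on the glass was not measured. I raised the fingers at once and the push fell to 5–6 N.

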